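# Dock the filter-media sled past its spring catch

### The arm

A 7-joint arm with a two-finger parallel gripper is mounted at the origin on the work surface. World frame = base frame: x ahead of the robot, y to its left, z up, the work surface at z = 0. Lengths are in mm, angles in rad, forces in N, time in s.
With the tool pointing down it reaches from about 400 to 875 mm from the base axis. Payload 4.4 kg.
Tool frame: the origin (TCP) lies at the very end of the fingers, on their centre line; the grasp point (between the pads) lies 19 mm behind it; z points along the fingers, y is the line along which they close (so a half turn about z gives the same grasp; the last joint's range is limited). The gripper opens to 85 mm and grips with 20 to 120 N. Pads are 22 mm wide; open, the fingers measure 114 mm over their backs; the gripper's body (76 mm by 85 mm) begins 54 mm behind the grasp point. The pads swing forward as they close: fully open they stand 13 mm farther back than shut.
Start: joints at [-1.183, 0.628, 0.038, 1.517, -0.027, 0.996, -0.02], TCP at [284.929, 584.237, 231.313] pointing down, gripper open.
Joint ranges: [-3.06, 3.06], [-0.37, 2.12], [-1.25, 1.32], [0.18, 2.47], [-1.1, 4.24], [0.23, 1.98], [-2.94, 2.94]. Speed limits (rad/s): [2.57, 2.57, 3.14, 3.14, 3.14, 3.14, 3.14].

### API

Orientations are given as [roll, pitch, yaw] about the fixed x, y, z axes, in that order (R = Rz(yaw) Ry(pitch) Rx(roll)).
In Python, from cell import monitor, viewer, workorder gives the robot as it stands.
- The arm moves only by the tool arm_command, never from a script. Its argument "series" is one flat list of numbers, 5 for each row, row after row: the opening in per cent of the stroke, from 0 (shut) to 100 (fully open), then the shift along the tool's x, y, z in cm, then the turn about the tool's z in degrees. In form: [claw, x, y, z, roll, claw, x, y, z, roll, ...]. A call has exactly 5 rows; each row is the pose to reach, as a shift and turn from the pose commanded when the call began, along the tool's axes at that moment; what a row does not reach only later rows make up. A row lasts 1/12 s, in which the tool goes at most 41.7 mm and 7.16 degrees, less where a joint would pass 70% of its speed; a pose out of reach is approached as far as the arm can. A call with a gripper value outside its range is refused whole. The fingers move at their own pace and stop on an object; the grip force is fixed at half the most. Time passes only in rows, so rows that repeat a pose let the fingers close, or fill a call up. It gives the time, the measured TCP pose, the force, the opening and the grip force at its end, in the units of the state.
- monitor.read_state(): the state, without advancing time (a new reading comes with each control period).
- viewer.get_image(name): name is "scene" or "top" or "wrist"; returns (picture, depth): 384x512x3 uint8, red, green, blue; 384x512 float32, mm along the optical axis (not along the pixel's ray), 0 where there is no reading.
- viewer.camera_model(name): a dict with "mtx" (3x3 intrinsics, pixels), "dist_coeffs" ([k1, k2, p1, p2, k3] as OpenCV has them; the pictures are not rectified), "R" (3x3) and "t" (3): a world point X has camera coordinates R X + t. Camera axes: x right, y down, z forward; pixel columns grow to the right and rows downward; lengths in mm; the calibration is good to about 2 mm. A picture is of the moment at which its call begins: read the wrist's pose just before it. camera_model takes no time and is no camera call; for the wrist camera it gives the pose at the moment of the call.
- workorder.finish_job(): hands the job in; it is judged then, once.
The state is a dict: "clock": time; "qpos": joint angles; "qd": joint speeds; "tau": joint torques, N m; "eef_pos": TCP position; "tool_rot": TCP orientation; "force": force on the tool from outside, world axes, zero at the start; "torque": the same for the moment, N m; "width": finger opening in mm; "gripper_force": force on a finger pad.
Only numpy, scipy, OpenCV 4.12 (cv2) and the standard library are available. Lean on these libraries where they do the work, as an engineer would, in place of code of your own. Each camera call takes 0.05 s, during which the arm holds its last target. There are 200 camera calls.

### The job

Press down the spring tread of the white dock with a fingertip and, while holding it down, push the grey sled that carries the filter brick along the dock, over the two lowered pins, until it is fully home against the end stop. Then let go so that the pins spring back up and lock the sled in. Only press and push: do not lift or tip the sled, and leave the canister, jar and beaker where they stand.

Things in the scene. Friction and masses are not known exactly. Their poses are not given: they have to be found in the camera images.
- dock: White plastic dock fixed to the table. Origin: on its centre line at table level, midway between the two catch pins; +x is the way the sled is pushed, z up. It spans x -215 to +55, y -78 to +78 mm. Two flat boards (|y| 22 to 70) form the deck, 20 high, with an open 44 wide channel between them for the tread; guide walls outside (|y| 70 to 78) are 36 high.
- stop_face (a point): Middle of the end stop's face towards the sled (dock x = +27, y = 0, 40 above the table). The stop is a block 84 wide and 12 thick, from the deck to 60 above the table.
- catch (a joint): Travel of the spring catch in m: 0 = up (locked), 0.012 = fully down. Tread plate and two pins are one rigid aluminium part that only moves straight up and down. Pressing takes about 3 N to start and 6 N at full travel; it springs back when released. The pins block the sled's front lugs unless the catch is down by about 9 mm or more.
- catch_tread (a point): Point on top of the tread, on its centre line near its free end (dock x = -170). The flat tread fills the channel (dock x -200 to +5, y -19 to +19; its front part lies beneath the sled). Its top is 32 above the table when up, 20 (level with the deck) when fully down. A fingertip can slide along it while pressing it.
- pin_left (a point): Centre of the top of the left pin (dock x = 0, y = +56). Two round upright pins, 12 diameter, the other at y = -56; 32 above the table when the catch is up, 20 (level with the deck) when fully down.
- sled: Loose grey plastic sled, 100 long, about 0.45 kg, carrying a tan porous brick (part of it, top 54 above the deck). Origin: centre of its underside, on the deck; +x as the dock's. Two runners straddle the tread, leaving 20 clear height over the deck. It starts with its origin at dock x = -58 to -88; fully home that is -23 and its front end (x = +50) touches the end stop.
- lug_left (a point): Centre of the sled's front left lug (sled x = +40, y = +53, 12 up). Four such lugs, one at each corner (x +40/-40), stick out sideways to |y| = 68, 14 long, 5 to 19 above the deck, 2 mm from the guide walls. At the start the front lugs stand 5 to 35 behind the pins; fully home they are 4 beyond them, so the pins rise behind them.
- sled_push (a point): Middle of the outer face (sled x = -50) of the upright push plate at the sled's rear, 40 above the deck: push here towards dock +x. The face is 80 wide, vertical, from 18 to 56 above the deck; below it a fingertip can reach down to the tread.
- canister: Bystander: clear loose canister with white lid, 52 diameter, 90 tall, origin at the centre of its underside.
- food_jar: Bystander: jar, 54 diameter, 60 tall, origin at the centre of its underside.
- beaker: Bystander: clear open beaker, 60 diameter, 70 tall, origin at the centre of its underside.
Mind the look-alikes: they are no part of the job. Of the things shaped like the sled, the grey one is meant.

How it is judged (in metres and radians):
On the way, in this order (a step that is already met when the one before it is completed fails the run):
1. the catch is held down with the sled still behind the pins (value of joint catch above 0.007 m and x of sled in the frame of dock below -0.05 m), for 0.1 s.
2. with the catch still held down, the sled's front lugs pass over the pins (value of joint catch above 0.006 m and x of sled in the frame of dock above -0.04 m).
At the end, for the whole second after the job is handed in: The sled lies flat on the deck, at rest, within 3.5 mm of its fully home position against the end stop, the catch is back up (within 2 mm) with its pins behind the front lugs, and the bystanders stand within 20 mm of where they were (x of sled in the frame of dock between -0.0265 and -0.0195 m and value of joint catch below 0.002 m and z of sled in the frame of dock below 0.023 m and angle between sled's own z axis and vertical below 0.06 rad and linear speed of sled below 0.01 m/s and angle between each of canister, food_jar, beaker's own z axis and vertical below 0.1 rad and distance of each of canister, food_jar, beaker from where it was at the start of the episode below 0.02 m); the robot touches nothing.
It fails at once if the sled is lifted more than 8 mm off the deck or tipped (z of sled in the frame of dock above 0.028 m or angle between sled's own z axis and vertical above 0.2 rad).
It fails at once if a bystander is shifted more than 20 mm or tipped (distance of any of canister, food_jar, beaker from where it was at the start of the episode above 0.02 m or angle between any of canister, food_jar, beaker's own z axis and vertical above 0.3 rad).
It also fails if it takes over 35 s, if anything falls off the work surface, if the arm or the gripper's body presses on something with over 40 N, if the wrist force passes 120 N, or if a joint passes its speed limit or range.

## Working session

There is one attempt and no reset: what is moved stays moved. The work goes in short steps, Python scripts to look and compute and a tool call to move; the robot and the scene stay as the last step left them, time stands still between calls to the robot, and variables do not carry over. Pictures are saved under pics/ and viewed, at most 10 in all, crops included, and the job is handed in when it is done.

Besides the shell and the picture viewer there is one more tool, called after "Request:" as name(argument=value, ...) on one line, values as JSON. arm_command: Moves the arm, as the interface text tells. Its arguments: {"type":"object","properties":{"series":{"type":"array","items":{"type":"number"}}},"required":["series"]}

```bash
mkdir -p pics
python3 - <<'E'
from cell import monitor, viewer
import cv2,numpy as np
s=monitor.read_state();print(s['clock'],s['eef_pos'],s['tool_rot'],s['width'])
for n in('top','scene'):
    im,d=viewer.get_image(n);m=viewer.camera_model(n);cv2.imwrite(f'pics/{n}.png',im[:,:,::-1]);np.savez(f'{n}.npz',im=im,d=d,**{k:np.array(m[k]) for k in m})
    print(n,m['R'],m['t'])
E
```

```text
0.0 [284.61676657 583.65759918 230.36101149] [-3.13962760e+00  6.27523676e-06  2.68783563e+00] 84.95652375757686
top [[ 0.02692583 -0.99959466 -0.00924716]
 [-0.99242844 -0.02562155 -0.12012217]
 [ 0.11983655  0.01241153 -0.99271605]] [  11.03265116  533.88216091 1099.28011935]
scene [[ 0.38026354  0.92474654 -0.01560386]
 [ 0.75451493 -0.3199318  -0.57301908]
 [-0.53488958  0.20612492 -0.81939347]] [-196.41549038 -357.56182717 1270.17057329]
```

View pics/top.png

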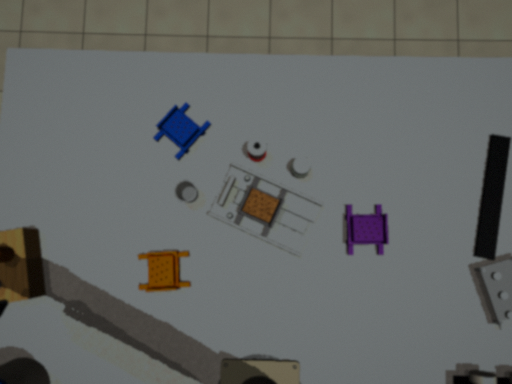

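View pics/scene.png

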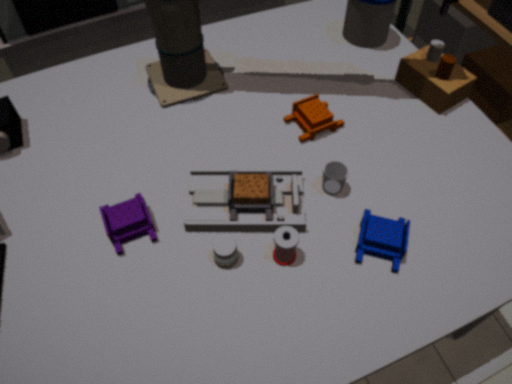

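The top view shows sled-shaped things at (262,205) grey with tan brick, (182,130) blue, (163,270) orange and (367,230) purple. The grey one, sitting in the white dock, is meant. I'll confirm that in an enlarged crop.

Run:
```python
import cv2
a=cv2.imread('pics/top.png')[155:265,195:335];cv2.imwrite('pics/topc.png',cv2.resize(a,None,fx=5.4,fy=5.4,interpolation=cv2.INTER_CUBIC))
a=cv2.imread('pics/scene.png')[160:270,180:320];cv2.imwrite('pics/scenec.png',cv2.resize(a,None,fx=5.4,fy=5.4,interpolation=cv2.INTER_CUBIC))
```

```text
(no output)
```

View pics/topc.png

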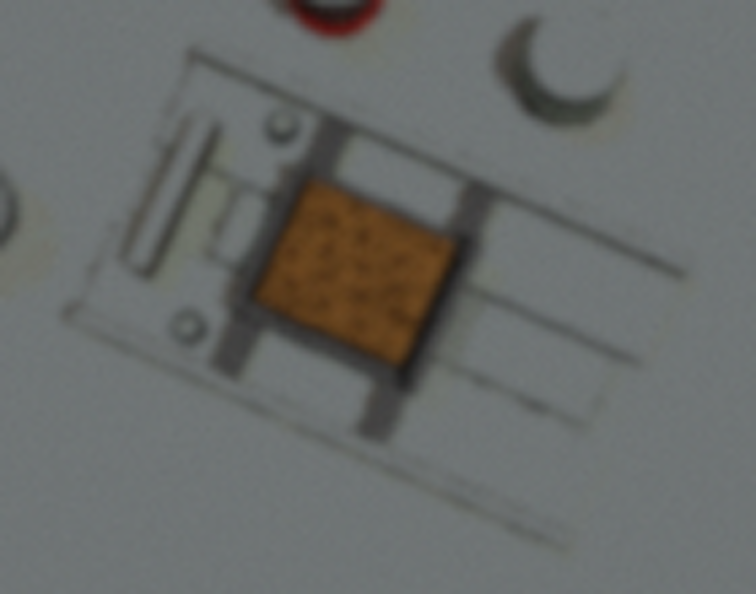

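View pics/scenec.png

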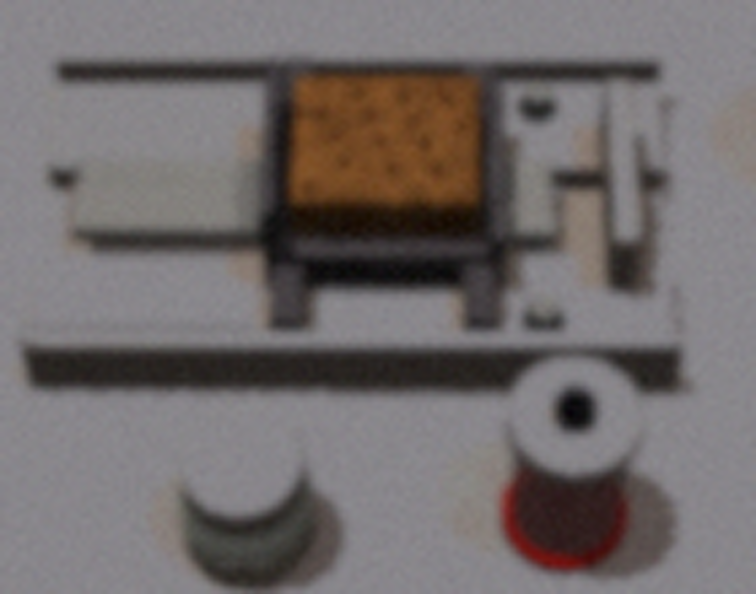

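The crops confirm it: grey sled with a tan brick, standing in the white dock. In the top crop the pins are at (282,124) and (188,326), and the stop is at left. The push direction is up-left. Next I fit the dock pose from both views.

```bash
cat > fit.py <<'E'
import cv2,numpy as np
from scipy.optimize import least_squares
C={n:np.load(n+'.npz') for n in('top','scene')}
off={'top':(195,155),'scene':(180,160)}
def full(n,p): return (np.array(p)+.5)/5.4-.5+off[n]
def proj(n,X):
    c=C[n];return cv2.projectPoints(np.atleast_2d(X).astype(float),cv2.Rodrigues(c['R'])[0],c['t'],c['mtx'],c['dist_coeffs'])[0][:,0]
def W(p,P):
    c,s=np.cos(p[2]),np.sin(p[2]);return np.array([p[0]+c*P[0]-s*P[1],p[1]+s*P[0]+c*P[1],P[2]])
# cam, dock point (sled-relative flag), pixel
obs=[('top',(0,56,32),0,(188,326)),('top',(0,-56,32),0,(282,122)),
('top',(39,42,60),0,(122,257)),('top',(39,-42,60),0,(190,118)),('top',(27,-42,60),0,(217,125)),('top',(27,42,60),0,(148,278)),
('top',(-200,19,32),0,(583,425)),('top',(-200,-19,32),0,(638,362)),
('scene',(0,56,32),0,(537,98)),('scene',(0,-56,32),0,(543,306)),
('scene',(-200,-19,32),0,(75,235)),('scene',(5,-19,32),0,(557,238)),
('top',(40,68,39),1,(228,375)),('top',(-40,68,39),1,(374,437)),('top',(40,-68,39),1,(335,122)),('top',(-40,-68,39),1,(480,186)),
('scene',(47,-68,39),1,(500,292)),('scene',(-47,-68,39),1,(270,292))]
def r(p):
    o=[]
    for n,P,s,px in obs:
        P=np.array(P,float)
        if s:P[0]+=p[3]
        o+=list(proj(n,W(p,P))[0]-full(n,px))
    return np.array(o)
if __name__=='__main__':
    q=least_squares(r,[550,0,1.2,-70],loss='soft_l1',x_scale=[10,10,.1,10]);p=q.x;print(p,np.degrees(p[2]))
    print(r(p).reshape(-1,2).round(1).tolist())
    for P in[(-170,0,32),(p[3]-50,0,60),(27,0,40)]:print(P,W(p,P))
E
python3 fit.py
```

```text
[527.10953482  70.45896551   1.17479017 -66.02362525] 67.31051872562743
[[-0.0, 0.6], [-0.2, 0.7], [0.2, 1.7], [0.9, -1.4], [0.0, -0.9], [-0.5, -0.3], [0.9, 0.4], [-3.6, -1.0], [0.1, -1.5], [0.7, -0.2], [-0.7, -0.4], [-0.3, -1.3], [-0.6, -0.5], [-0.1, 0.4], [0.6, 0.2], [0.9, 0.4], [0.3, 5.4], [0.2, 5.5]]
(-170, 0, 32) [461.53430086 -86.38455107  32.        ]
(np.float64(-116.02362524784368), 0, 60) [482.35496793 -36.5854662   60.        ]
(27, 0, 40) [537.52442492  95.36940637  40.        ]
```

The fit is consistent: dock origin at (527,70), yaw 67.3°, sled origin at dock x ≈ -66. I'm moving the shut gripper above the tread at dock x -150.

Request:
arm_command(series=[0,-2.6,-2.9,0,0,0,-5.2,-5.8,0,0,0,-7.8,-8.7,0,0,0,-10.4,-11.7,0,0,0,-13,-14.6,0,0])

```text
clock: 0.52
eef_pos: [337.7, 393.8, 231.0]
tool_rot: [-3.141, -0.0, 2.688]
force: [-0.1, 0.0, 0.2]
width: 26.0
gripper_force: 0.0
```

Request:
arm_command(series=[0,-2.6,-2.9,0,0,0,-5.2,-5.8,0,0,0,-7.8,-8.7,0,0,0,-10.4,-11.7,0,0,0,-13,-14.6,0,0])

```text
clock: 0.93
eef_pos: [390.5, 205.8, 231.2]
tool_rot: [-3.141, -0.0, 2.688]
force: [0.5, -0.2, 0.9]
width: -0.0
gripper_force: 0.0
```

Request:
arm_command(series=[0,-2.6,-2.9,0,0,0,-5.2,-5.8,0,0,0,-7.8,-8.7,0,0,0,-10.4,-11.7,0,0,0,-13,-14.6,0,0])

```text
clock: 1.35
eef_pos: [443.3, 17.6, 231.2]
tool_rot: [-3.141, -0.0, 2.688]
force: [1.4, 0.3, 0.5]
width: 0.1
gripper_force: 0.0
```

Request:
arm_command(series=[0,-2,-2.2,0,7,0,-4,-4.4,0,14,0,-6.1,-6.6,0,21,0,-6.1,-6.6,0,28,0,-6.1,-6.6,0,35])

```text
clock: 1.77
eef_pos: [469.4, -68.9, 231.1]
tool_rot: [-3.141, 0.001, 2.066]
force: [-1.1, 0.1, 0.4]
width: 0.2
gripper_force: 0.0
```

Request:
arm_command(series=[0,0,0,0,7,0,0,0,0,14,0,0,0,0,21,0,0,0,0,28,0,0,0,0,35])

```text
clock: 2.18
eef_pos: [469.0, -66.4, 231.1]
tool_rot: [-3.141, -0.0, 1.46]
force: [-0.3, 1.3, 0.1]
width: 0.3
gripper_force: 0.0
```

Request:
arm_command(series=[0,0,0,0,7,0,0,0,0,14,0,0,0,0,16.7,0,0,0,0,16.7,0,0,0,0,16.7])

```text
clock: 2.6
eef_pos: [469.2, -66.3, 231.1]
tool_rot: [-3.141, 0.0, 1.176]
force: [-0.3, -0.2, 0.9]
width: 0.3
gripper_force: 0.0
```

Request:
arm_command(series=[0,0,0,3.5,0,0,0,0,7,0,0,0,0,10.5,0,0,0,0,14,0,0,0,0,17.1,0])

```text
clock: 3.02
eef_pos: [468.9, -66.2, 58.5]
tool_rot: [-3.141, -0.0, 1.176]
force: [1.4, 0.6, 0.1]
width: 0.0
gripper_force: 0.0
```

Run:
```python
from cell import monitor, viewer
import cv2
s=monitor.read_state();print(s['eef_pos'],s['force'])
im=viewer.get_image('scene')[0];cv2.imwrite('pics/s2.png',cv2.resize(im[140:250,180:320,::-1],None,fx=5.4,fy=5.4,interpolation=cv2.INTER_CUBIC))
im=viewer.get_image('wrist')[0];cv2.imwrite('pics/w2.png',im[:,:,::-1])
```

```text
[468.94335148 -66.21651653  58.5006648 ] [1.43644385 0.60644693 0.1484215 ]
```

View pics/s2.png

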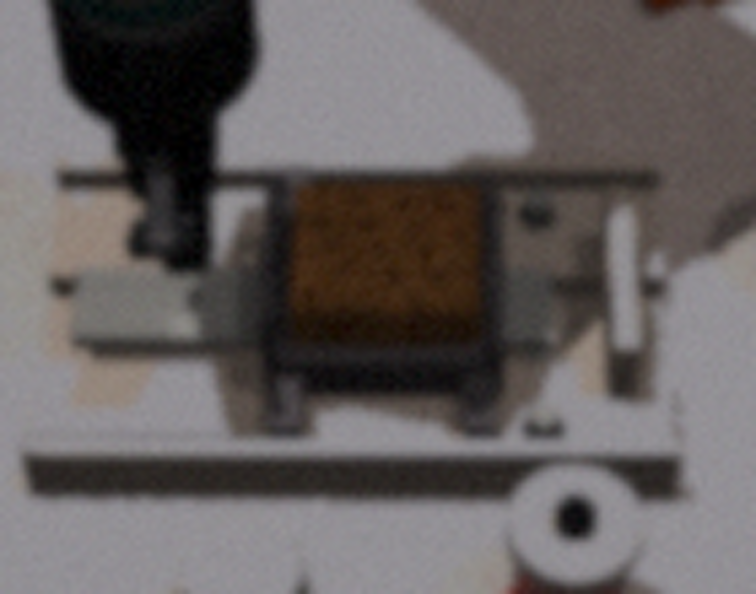

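View pics/w2.png

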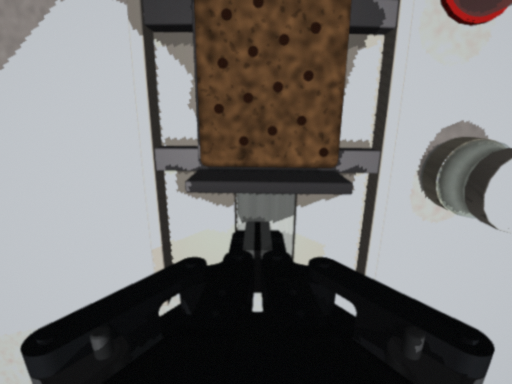

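The wrist view shows the fingertip at (258,228) with the tread (236–296) and push plate (188–352) ahead of it. The dock centre line is therefore about 5 mm toward tool +y. Shift over, then press.

Request:
arm_command(series=[0,0,0.25,0.5,0,0,0,0.5,1.2,0,0,0,0.5,2,0,0,0,0.5,2.5,0,0,0,0.5,2.8,0])

```text
clock: 3.53
eef_pos: [474.4, -68.3, 32.5]
tool_rot: [3.141, -0.0, 1.175]
force: [0.4, -0.3, 0.1]
width: 0.0
gripper_force: 0.0
```

Request:
arm_command(series=[0,0,0,0.3,0,0,0,0,0.6,0,0,0,0,0.8,0,0,0,0,0.9,0,0,0,0,0.9,0])

```text
clock: 3.95
eef_pos: [474.3, -68.3, 23.4]
tool_rot: [3.141, -0.0, 1.175]
force: [-0.0, 1.2, 4.3]
width: -0.0
gripper_force: 2.5
```

Request:
arm_command(series=[0,0,0,0.1,0,0,0,0,0.2,0,0,0,0,0.25,0,0,0,0,0.25,0,0,0,0,0.25,0])

```text
clock: 4.37
eef_pos: [474.3, -68.3, 21.1]
tool_rot: [3.141, -0.0, 1.175]
force: [-0.0, -0.2, 6.2]
width: -0.1
gripper_force: 2.8
```

Request:
arm_command(series=[0,0.4,0,0.05,0,0,0.8,0,0.05,0,0,1.2,0,0.05,0,0,1.6,0,0.05,0,0,2,0,0.05,0])

```text
clock: 4.78
eef_pos: [481.3, -52.0, 20.6]
tool_rot: [3.14, 0.002, 1.172]
force: [-2.8, -4.8, 6.4]
width: -0.3
gripper_force: 2.9
```

Request:
arm_command(series=[0,0.3,0,0,0,0,0.6,0,0,0,0,0.9,0,0,0,0,1.2,0,0,0,0,1.5,0,0,0])

```text
clock: 5.2
eef_pos: [486.6, -39.5, 20.6]
tool_rot: [3.14, 0.004, 1.171]
force: [-2.3, -7.4, 6.9]
width: -0.1
gripper_force: 3.0
```

Request:
arm_command(series=[0,0.3,0,0,0,0,0.6,0,0,0,0,0.9,0,0,0,0,1.2,0,0,0,0,1.5,0,0,0])

```text
clock: 5.62
eef_pos: [492.4, -25.8, 20.6]
tool_rot: [3.14, 0.004, 1.171]
force: [-3.0, -6.4, 6.5]
width: -0.2
gripper_force: 3.0
```

Run:
```python
from cell import monitor, viewer
import cv2
print(monitor.read_state()['eef_pos'])
im=viewer.get_image('scene')[0];cv2.imwrite('pics/s3.png',cv2.resize(im[140:250,180:320,::-1],None,fx=5.4,fy=5.4,interpolation=cv2.INTER_CUBIC))
```

```text
[492.40065328 -25.75976969  20.61317716]
```

View pics/s3.png

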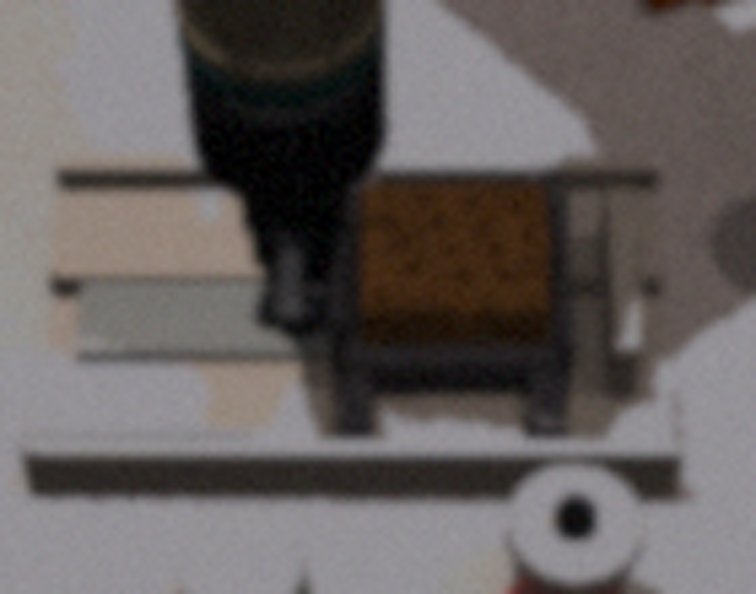

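The view shows the sled moved about 29 mm, front lug at (545,410) over the lowered pin, and the tread down. About 15 mm remain.

Request:
arm_command(series=[0,0.2,0,0,0,0,0.4,0,0,0,0,0.6,0,0,0,0,0.8,0,0,0,0,1,0,0,0])

```text
clock: 6.08
eef_pos: [496.2, -16.7, 20.6]
tool_rot: [3.14, 0.004, 1.171]
force: [-1.8, -7.1, 6.3]
width: -0.1
gripper_force: 3.0
```

Request:
arm_command(series=[0,0.1,0,0,0,0,0.2,0,0,0,0,0.3,0,0,0,0,0.4,0,0,0,0,0.4,0,0,0])

```text
clock: 6.5
eef_pos: [497.9, -12.8, 20.6]
tool_rot: [3.14, 0.004, 1.172]
force: [-3.7, -5.9, 6.5]
width: 0.1
gripper_force: 2.9
```

Request:
arm_command(series=[0,0.1,0,0,0,0,0.2,0,0,0,0,0.3,0,0,0,0,0.3,0,0,0,0,0.3,0,0,0])

```text
clock: 6.92
eef_pos: [498.1, -11.9, 20.6]
tool_rot: [3.14, 0.006, 1.17]
force: [-6.2, -11.8, 9.1]
width: 0.4
gripper_force: 3.0
```

Request:
arm_command(series=[0,0.1,0,0,0,0,0.2,0,0,0,0,0.2,0,0,0,0,0.2,0,0,0,0,0.2,0,0,0])

```text
clock: 7.33
eef_pos: [498.0, -11.9, 20.6]
tool_rot: [3.141, 0.008, 1.168]
force: [-6.8, -15.3, 8.6]
width: -0.4
gripper_force: 3.0
```

It's firmly against the stop: no advance while the force rises. I'll back off with the tread still down, then lift.

Request:
arm_command(series=[0,-0.3,0,0,0,0,-0.6,0,0,0,0,-0.9,0,0,0,0,-1.2,0,0,0,0,-1.5,0,0,0])

```text
clock: 7.75
eef_pos: [496.0, -17.1, 20.8]
tool_rot: [3.141, -0.002, 1.176]
force: [2.8, 3.4, 6.1]
width: 0.0
gripper_force: 2.9
```

Request:
arm_command(series=[0,0,0,-0.5,0,0,0,0,-1,0,0,0,0,-2,0,0,-1,0,-4,0,0,-2,0,-7,0])

```text
clock: 8.17
eef_pos: [484.8, -37.1, 89.8]
tool_rot: [-3.137, 0.002, 1.175]
force: [0.8, -1.0, 0.8]
width: 0.1
gripper_force: 0.0
```

Request:
arm_command(series=[0,-2,0,-3,0,0,-4,0,-6,0,0,-6,0,-8,0,0,-8,0,-8,0,0,-8,0,-8,0])

```text
clock: 8.58
eef_pos: [454.4, -115.3, 172.3]
tool_rot: [3.139, 0.002, 1.168]
force: [-0.3, -0.7, 0.3]
width: 0.1
gripper_force: 0.0
```

Run:
```python
from cell import viewer
import cv2,numpy as np
a=viewer.get_image('scene')[0][150:250,180:320,::-1];b=viewer.get_image('top')[0][160:260,200:340,::-1]
cv2.imwrite('pics/end.png',cv2.resize(np.vstack([a,b]),None,fx=3,fy=3,interpolation=cv2.INTER_CUBIC)[:600])
```

```text
(no output)
```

View pics/end.png

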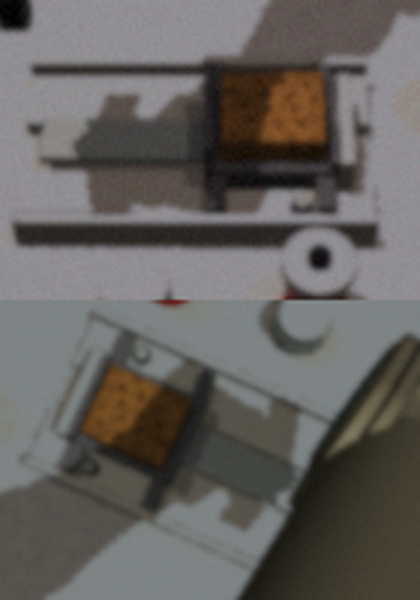

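The sled is against the stop. The pins are up behind the front lugs (scene half (300,207), top half (142,352) and (90,465)), the tread is raised, and the bystanders in view haven't moved. Handing in.

```bash
python3 -c "
from cell import workorder
print(workorder.finish_job())"
```

```text
the job is handed in; nothing more can be done
None
```

The job is handed in: the grey sled was pushed home against the end stop with the tread held down, and the last picture shows the pins back up behind its front lugs; no verdict was returned.

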